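# Stack an idler in its carrier, then unhitch the carrier and hold it up

## Robot

A 6-joint arm with a two-finger parallel gripper is mounted at the origin on a cart in front of the work surface, level with it; the furniture and walls round the work are solid. World frame = base frame: x ahead of the robot, y to its left, z up, the work surface at z = 0. Lengths are in m, angles in rad, forces in N, time in s.
With the tool pointing down it reaches from about 0.3 to 0.875 m from the base axis. Payload 6.4 kg.
Tool frame: the origin (TCP) lies at the very end of the fingers, on their centre line; the grasp point (between the pads) lies 19 mm behind it; z points along the fingers, y is the line along which they close (so a half turn about z gives the same grasp; the last joint's range is limited). The gripper opens to 88 mm and grips with 3 to 60 N. Pads are 18 mm wide; open, the fingers measure 123 mm over their backs; the gripper's body (75 mm by 187 mm) begins 45 mm behind the grasp point.
Start: joints at [0.983, 0.181, 1.607, -0, 1.354, -0.206], TCP at [0.214, 0.534, 0.239] pointing down, gripper open.
Joint ranges: [-2.99, 2.99], [-0.89, 2.07], [0.3, 2.58], [-1.14, 4.28], [0, 2.63], [-3.12, 3.12]. Speed limits (rad/s): [2.57, 2.57, 3.01, 3.14, 3.14, 3.14].

## Interface

Orientations are given as a unit quaternion [x, y, z, w].
In Python, from plant import * gives the robot as it stands.
- The arm moves only by the tool carry_out, never from a script. Its argument "commands" is text: rows parted by semicolons, each of 5 numbers parted by spaces: the opening, from -1 (shut) to 1 (fully open), so that 0 is half open, then the shift along the tool's x, y, z scaled (see below), then the turn about the tool's z scaled (see below). A call has 1 to 12 rows; each row is the pose to reach, as a shift and turn from the pose commanded when the call began, along the tool's axes at that moment; what a row does not reach only later rows make up. The controller multiplies each number of a shift by 0.8 m and each number of a turn by 90 degrees. A row lasts 1/12 s, in which the tool goes at most 41.7 mm and 7.16 degrees, less where a joint would pass 70% of its speed; a pose out of reach is approached as far as the arm can. A call with a number of a shift or a turn outside -1 to 1 is refused whole. A call with a gripper value outside its range is refused whole. The fingers move at their own pace and stop on an object; "grip_force" is the grip in N (left out, the last holds). Time passes only in rows, so rows that repeat a pose let the fingers close. It gives the time, the measured TCP pose, the force, the opening and the grip force at its end, in the units of the state.
- observe(): the state, without advancing time (a new reading comes with each control period).
- read_camera(name): name is "scene" or "top"; returns a dict with "color" (400x640x3 uint8, red, green, blue), "intrinsics" (3x3 intrinsics, pixels), "dist_coeffs" ([k1, k2, p1, p2, k3] as OpenCV has them; the pictures are not rectified), "eye" and "orientation" of the camera in the world. Camera axes: x right, y down, z forward; pixel columns grow to the right and rows downward; lengths in m; the calibration is good to about 2 mm. A picture is of the moment at which its call begins. There is no depth.
- hand_in(): hands the job in; it is judged then, once.
The state is a dict: "t": time; "qpos": joint angles; "dq": joint speeds; "joint_torque": joint torques, N m; "tool_pos": TCP position; "tool_rot": TCP orientation; "force": force on the tool from outside, world axes, zero at the start; "moment": the same for the moment, N m; "opening": finger opening in m; "grip_force": force on a finger pad.
Only numpy, scipy, OpenCV 4.12 (cv2) and the standard library are available. Lean on these libraries where they do the work, as an engineer would, in place of code of your own. Each camera call takes 0.05 s, during which the arm holds its last target. There are 200 camera calls.

## Task

Assemble the idler in the carrier that is hitched to the ball mount: set the stemmed hub flange-down into the carrier's round nest, then the narrow spacer ring over its stem, then the wider top disc, each fully home and flat, lowered and not dropped. Then unhitch the carrier: pinch its two upright plates so that the sprung latch tab is pulled sideways all the way towards the fixed grip plate, and only then lift carrier and stack straight up off the ball. Finish while holding it still and level about 10 cm above where it sat, latch still squeezed, and leave the tools lying around undisturbed.

Things in the scene. Friction and masses are not known exactly. Their poses are not given: they have to be found in the camera images.
- hub_mid (a point): The hub (steel, loose): round flange 40 mm across, 14 mm high, chamfered foot, with a central stem 16 mm across; 42 mm high in all, the stem's last 5 mm taper to 10 mm. Stands on its flange. The point is on its axis, half-way up (21 mm); z points up the stem. Pinch it by the stem, free from 14 to 37 mm above the underside.
- spacer_mid (a point): The spacer (steel, loose): a plain ring 34 mm outside, 10 mm high, bore 19 mm; lies flat on the bench. The point is at the centre of the bore, half-way up (5 mm). Grasp round the outside.
- disc_mid (a point): The top disc (steel, loose): a ring-shaped disc 44 mm outside, 8 mm thick, bore 19 mm, with six small dark holes round it; lies flat on the bench. The point is at the centre of the bore, half-way up (4 mm). Grasp round the outside.
- pocket (a point): Centre of the floor of the nest's round pocket. The nest is a black plastic cup 70 mm across on the carrier; pocket 44 mm across, 14 mm deep, 1.4 to 2 mm play round the hub's flange, whose top ends flush with the rim. Floor 30 mm above the bench while hitched. Axes as the carrier's. Stacked, the spacer sits 14 to 24 mm, the disc 24 to 32 mm above this point.
- carrier: The carrier (0.44 kg, stack adds 0.28): aluminium coupler housing 46 x 46 mm, 56 mm high, on the ball; tongue; black nest 115 mm from the ball axis. Origin on the ball axis, at bench level while hitched; x points from ball to nest, y to the latch tab's side, z up. With the latch pulled it comes off straight up only; play on the ball 1.5 mm.
- carrier_grip (a point): Where to pinch: 40 mm from the ball axis towards the nest, 88 mm above the bench while hitched; carrier axes. Two upright plates 40 mm long in x, tops at 108 mm: fixed grip plate at -y (outer face 15 mm from this point), latch tab at +y (outer face 26 mm at rest, 15 mm fully pulled). Keep fingertips above 65 mm: a strap crosses at 61. Near the loaded carrier's centre of mass.
- latch_tab (a point): Centre of the outer face of the latch tab (steel, 40 x 47 mm plate); moves with the latch towards -y of the carrier when pulled.
- latch (a joint): How far the latch is pulled, in m: 0 hitched (jaw under the ball head), 0.011 at its stop. The jaw clears the ball head from about 0.010. The spring pushes back with 5 N at 0 and 10 N at the stop; let go, it shuts.
- mount: The ball mount, fixed to the bench: steel base plate 190 x 84 mm, 10 mm thick, ball stud 28 mm across and 49 mm high, and a rest with two low cheeks that the nest sits on. Origin at bench level under the ball, x towards the rest, z up.
- hub: The hub, origin at the centre of its underside.
- spacer: The spacer, origin at the centre of its underside.
- disc: The top disc, origin at the centre of its underside.
- movement_holder: Bystander, leave alone: small round movement holder 38 x 48 x 22 mm.
- brass_blank: Bystander, leave alone: brass block 32 x 50 x 10 mm.
- abrasive_block: Bystander, leave alone: green abrasive block 30 x 62 x 16 mm.
- loupe: Bystander, leave alone: eye loupe 41 mm across, 38 mm high.

How it is judged:
By the outcome, as a careful person would: the job done as asked, in the order asked, and still so for the second after the job is handed in, while the arm keeps its last pose, push and grip.
It also fails if it takes over 70 s, if anything falls off the work surface, if the arm or the gripper's body presses on something with over 40 N, if the wrist force passes 120 N, or if a joint passes its speed limit or range.

## Working session

There is one attempt and no reset: what is moved stays moved. The work goes in short steps, Python scripts to look and compute and a tool call to move; the robot and the scene stay as the last step left them, time stands still between calls to the robot, and variables do not carry over. Pictures are saved under pics/ and viewed, at most 10 in all, crops included, and the job is handed in when it is done.

Besides the shell and the picture viewer there is one more tool, called after ">>>" as name(argument=value, ...), one argument or row to a line, values as JSON. carry_out: Moves the arm, as the interface text tells. Its arguments: {"type":"object","properties":{"commands":{"type":"string"},"grip_force":{"type":"number"}},"required":["commands"]}

```bash
mkdir -p pics; ls
cat > h.py <<'E'
from plant import *
import numpy as np, cv2
from scipy.spatial.transform import Rotation as R
def shot(n,f=None):
    c=read_camera(n)
    if f: cv2.imwrite('pics/'+f,c['color'][:,:,::-1])
    return c
def ray(c,uv):
    K=np.array(c['intrinsics'],float);d=np.array(c['dist_coeffs'],float)
    p=cv2.undistortPoints(np.array(uv,float).reshape(-1,1,2),K,d).reshape(-1,2)
    o=np.array(c['orientation'],float)
    M=R.from_quat(o).as_matrix() if o.size==4 else o.reshape(3,3)
    return np.array(c['eye'],float),np.c_[p,np.ones(len(p))]@M.T
def onz(c,uv,z):
    e,d=ray(c,uv); return e+d*((z-e[2])/d[:,2])[:,None]
def tri(c1,u1,c2,u2):
    e1,d1=ray(c1,u1);e2,d2=ray(c2,u2);d1=d1[0];d2=d2[0]
    s=np.linalg.lstsq(np.c_[d1,-d2],e2-e1,rcond=None)[0]
    a=e1+s[0]*d1;b=e2+s[1]*d2
    return (a+b)/2,np.linalg.norm(a-b)
def proj(c,P):
    o=np.array(c['orientation'],float)
    M=R.from_quat(o).as_matrix() if o.size==4 else o.reshape(3,3)
    rv=cv2.Rodrigues(M.T)[0];t=-M.T@np.array(c['eye'],float)
    return cv2.projectPoints(np.array(P,float).reshape(-1,1,3),rv,t,np.array(c['intrinsics'],float),np.array(c['dist_coeffs'],float))[0].reshape(-1,2)
E
python3 - <<'E'
from h import *
for n in('scene','top'):
    c=shot(n,n+'0.png');print(n,c['eye'],c['orientation'],c['intrinsics'])
s=observe();print(s)
E
```

```text
pics
scene [-0.3536988  -0.43272883  0.91427568] [ 0.77474624 -0.48064555  0.20897317 -0.35366416] [[452.20209392   0.         319.86491853]
 [  0.         452.20209392 205.06594746]
 [  0.           0.           1.        ]]
top [ 0.37349703 -0.00728861  1.34860761] [-0.69908237  0.71361285 -0.0284665   0.03507419] [[394.41665935   0.         321.88929955]
 [  0.         394.41665935 210.00134062]
 [  0.           0.           1.        ]]
{'t': 0.1, 'qpos': array([ 9.82689286e-01,  1.81489832e-01,  1.60787276e+00,  2.41555068e-06,
        1.35382178e+00, -2.06301454e-01]), 'dq': array([-4.29650918e-05, -4.78266754e-04, -2.65337295e-03,  2.50851982e-04,
        4.03412064e-04, -8.42225171e-05]), 'joint_torque': array([ 1.45224178e-03, -4.34816015e+01, -3.42694867e+01,  7.04396353e-02,
        3.39316763e-02,  8.80976444e-06]), 'tool_pos': array([0.2139574 , 0.53319853, 0.2379043 ]), 'tool_rot': array([ 1.89745561e-01,  9.81832974e-01, -7.33440820e-04, -3.08958405e-04]), 'force': array([ 0.30514966, -0.1975058 ,  0.3115481 ]), 'moment': array([0.02172367, 0.01170142, 0.02174408]), 'grip_force': 0.0, 'opening': 0.08775196425708967}
```

View pics/scene0.png

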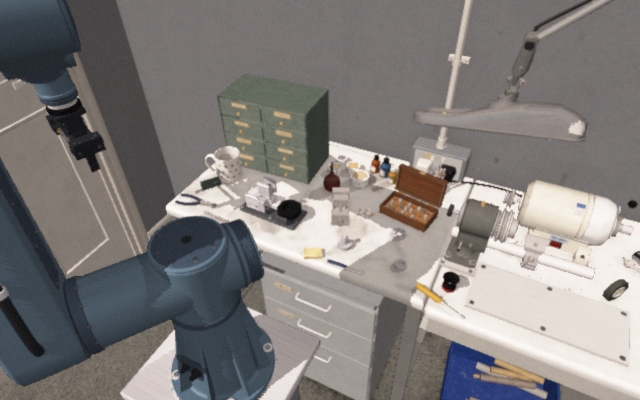

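View pics/top0.png

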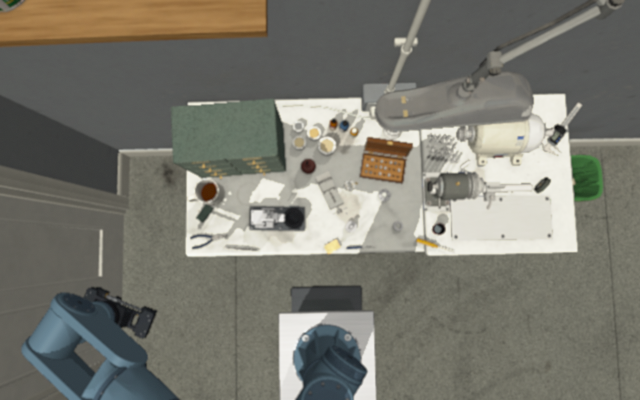

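The scene view shows the mount with carrier at about (275,205) and the small parts near (345,240), (400,235) and (400,265). The top view shows the carrier at (277,217) and the parts at (352,222), (384,196) and (397,227). I'll look at enlarged crops.

Run:
```python
import cv2
a=cv2.imread('pics/scene0.png')[160:290,170:450];cv2.imwrite('pics/s1.png',cv2.resize(a,(784,364),interpolation=cv2.INTER_CUBIC))
a=cv2.imread('pics/top0.png')[170:260,230:430];cv2.imwrite('pics/t1.png',cv2.resize(a,(800,360),interpolation=cv2.INTER_CUBIC))
```

```text
(no output)
```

View pics/s1.png

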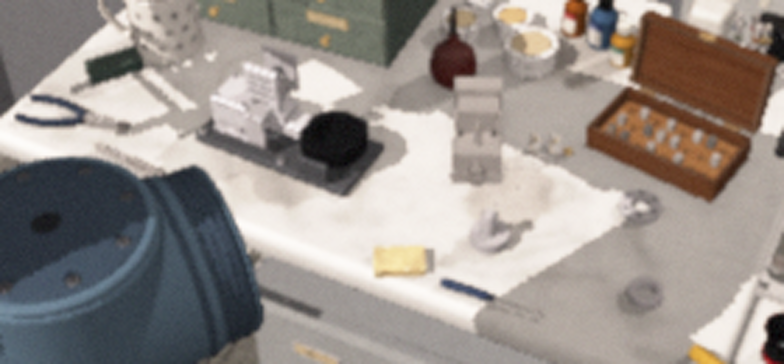

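View pics/t1.png

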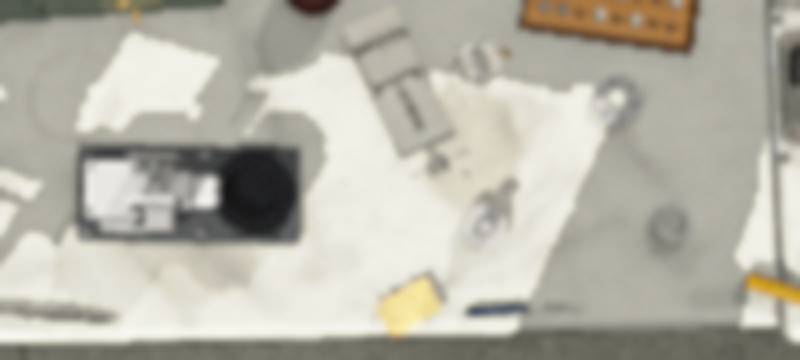

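The scene crop (2.8x from (170,160)) shows the hub at crop (492,235), disc at (640,207), spacer at (640,295) and the black nest at (335,138). The top crop (4x from (230,170)) shows the hub at (485,222), disc at (615,100), spacer at (667,228) and nest at (257,190). Next I'll measure them, with one montage for subpixel picks.

```bash
cat > mont.py <<'E'
from h import *
def avg(n,k=6):
    cs=[read_camera(n) for _ in range(k)];c=cs[0];c['color']=np.mean([x['color'] for x in cs],0).astype(np.uint8);return c
E
python3 - <<'E'
from mont import *
S=avg('scene');T=avg('top')
np.savez('c0.npz',S=S['color'],T=T['color'])
tiles=[]
for C,row in((S,[(326,226),(380,220),(378,252),(252,180)]),(T,[(336,208),(366,180),(380,212),(240,200)])):
    r=[]
    for i,(x,y) in enumerate(row):
        w,h=(40,56) if (C is S) else (30,36)
        if i==3: w,h=(70,50)
        a=C['color'][y:y+h,x:x+w,::-1]
        k=200/w; a=cv2.resize(a,(200,int(h*k)),interpolation=cv2.INTER_NEAREST)
        p=np.zeros((290,200,3),np.uint8);p[:min(290,a.shape[0])]=a[:290]
        for g in range(0,w,10): cv2.putText(p,str(x+g),(int(g*k),288),0,.3,(0,255,255),1);cv2.line(p,(int(g*k),0),(int(g*k),4),(0,0,255),1)
        for g in range(0,h,10): cv2.putText(p,str(y+g),(0,int(g*k)+4),0,.3,(0,0,255),1)
        r.append(p)
    tiles.append(np.hstack(r))
cv2.imwrite('pics/m1.png',np.vstack(tiles))
# black nest & spacer etc
def blk(C,box,thr):
    x0,y0,x1,y1=box;g=C['color'][y0:y1,x0:x1].max(2)
    m=(g<thr).astype(np.uint8);n,l,s,ce=cv2.connectedComponentsWithStats(m)
    i=1+np.argmax(s[1:,4]);cs=max(cv2.findContours((l==i).astype(np.uint8),0,1)[0],key=len)
    return s[i],cs.reshape(-1,2)+[x0,y0]
for t in(35,45,55):
    for n,C,b in(('S',S,(240,170,330,235)),('T',T,(240,195,320,245))):
        s,c=blk(C,b,t);print(n,t,s,cv2.fitEllipse(c.astype(np.float32)))
for t in (95,110,125):
    s,c=blk(T,(242,198,312,238),t);c2=c.astype(np.float32)
    r=cv2.minAreaRect(onz(T,c,0.01)[:,:2].astype(np.float32));print('plate',t,r)
E
```

```text
S 35 [ 38  31  23  20 343] ((289.3841857910156, 209.75733947753906), (18.168184280395508, 22.26992416381836), 91.97357177734375)
T 35 [ 46  14  16  18 215] ((293.0869445800781, 217.7036895751953), (15.159238815307617, 17.042434692382812), 156.64736938476562)
S 45 [ 38  31  24  22 372] ((289.4190979003906, 210.1902618408203), (19.650177001953125, 22.680927276611328), 97.32884979248047)
T 45 [ 45  13  18  20 289] ((293.5387268066406, 217.46461486816406), (17.05161476135254, 19.85409164428711), 169.18312072753906)
S 55 [ 37  30  25  25 415] ((289.4941101074219, 210.8818817138672), (22.31273651123047, 22.987071990966797), 98.62140655517578)
T 55 [ 45  13  19  21 319] ((293.60211181640625, 217.6365966796875), (18.09062957763672, 20.817296981811523), 172.6674346923828)
plate 95 ((0.46938708424568176, 0.11678934842348099), (0.10275723040103912, 0.07508687674999237), 88.78832244873047)
plate 110 ((0.47194111347198486, 0.15785063803195953), (0.18507422506809235, 0.07858334481716156), 88.78520202636719)
plate 125 ((0.47029566764831543, 0.15948957204818726), (0.18848852813243866, 0.08194349706172943), 88.78509521484375)
```

View pics/m1.png

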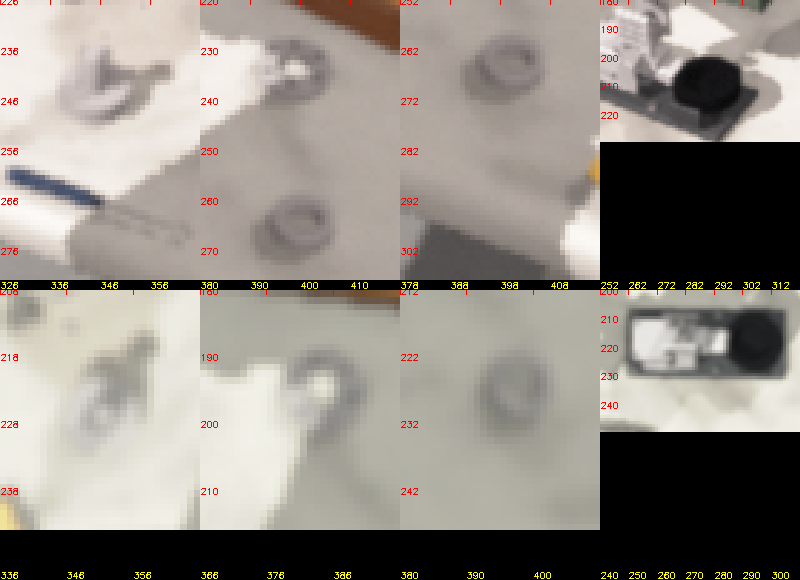

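The montage shows the disc's bore at scene (399,239.6) and top (384.3,194.7), and the spacer's centre at scene (400,265.4) and top (395.2,226.2). The hub flange is at scene about (345,244.5) and top (351.4,226.7). I'll triangulate these.

Run:
```python
from h import *
S=read_camera('scene');T=read_camera('top')
for n,s,t,z in(('hub flange top',(345,244.5),(351.4,226.2),.014),('disc',(399,239.6),(384.3,194.7),.008),('spacer',(400,265.),(395.4,226.),.01),('nest',(289.4,206.9),(293.6,217.5),.044)):
    p,e=tri(S,[s],T,[t]);print(n,p.round(4),round(e,4),onz(S,[s],z)[0].round(4),onz(T,[t],z)[0].round(4))
# overlay of the estimates at 5x
z=np.load('c0.npz')
def ring(x,y,r,h): a=np.linspace(0,2*np.pi,60);return np.c_[x+r*np.cos(a),y+r*np.sin(a),0*a+h]
# arm-joint check: base plate and nest in scene
def edge(C,box,thr,sgn):
    x0,y0,x1,y1=box;g=cv2.resize(C['color'][y0:y1,x0:x1].mean(2),None,fx=4,fy=4,interpolation=cv2.INTER_CUBIC)
    m=(g<thr).astype(np.uint8);n,l,s,ce=cv2.connectedComponentsWithStats(m);i=1+np.argmax(s[1:,4])
    c=max(cv2.findContours((l==i).astype(np.uint8),0,1)[0],key=len).reshape(-1,2)
    return (c+.5)/4-.5+[x0,y0]
for thr in(120,135,150):
    c=edge(T,(386,216,405,236),thr,0);
    q=onz(T,c,.01)[:,:2].astype(np.float32);print('spT',thr,cv2.minEnclosingCircle(q),cv2.fitEllipse(q)[0:2])
    c=edge(S,(388,254,410,276),thr,0);q=onz(S,c,.01)[:,:2].astype(np.float32);print('spS',thr,cv2.minEnclosingCircle(q),cv2.fitEllipse(q)[0:2])
for thr in(25,32,40):
    c=edge(S,(277,196,303,222),thr,0);q=onz(S,c,.044)[:,:2].astype(np.float32)
    u=cv2.fitEllipse(c.astype(np.float32));print('nS',thr,q.min(0),q.max(0),u)
    c=edge(T,(282,205,306,230),thr+8,0);q=onz(T,c,.044)[:,:2].astype(np.float32);print('nT',thr,q.min(0),q.max(0),cv2.minEnclosingCircle(q))
```

```text
hub flange top [ 0.4369 -0.0948  0.0097] 0.0005 [ 0.433  -0.0962  0.014 ] [ 0.4368 -0.0947  0.014 ]
disc [ 0.5458 -0.2145 -0.0181] 0.0001 [ 0.5206 -0.2207  0.008 ] [ 0.5425 -0.2105  0.008 ]
spacer [ 0.4366 -0.2493  0.0025] 0.008 [ 0.4323 -0.2542  0.01  ] [ 0.4346 -0.2442  0.01  ]
nest [0.4683 0.0971 0.0484] 0.0015 [0.4728 0.0991 0.044 ] [0.4682 0.0981 0.044 ]Traceback (most recent call last):
  File "<stdin>", line 15, in <module>
  File "<stdin>", line 11, in edge
    return _wrapfunc(a, 'argmax', axis=axis, out=out, **kwds)
    return bound(*args, **kwds)
ValueError: attempt to get argmax of an empty sequence
```

```bash
cat >> h.py <<'E'
def st(): 
    s=observe();M=R.from_quat(s['tool_rot']).as_matrix();return s,M,np.degrees(np.arctan2(M[1,1],M[0,1]))
def go(x,y,z,yaw):
    s,M,a=st();d=M.T@(np.array([x,y,z])-s['tool_pos'])/.8
    print('t',round(s['t'],2),'pos',s['tool_pos'].round(4),'yaw',a.round(2),'F',s['force'].round(1),'open',round(s['opening'],4),'q6',s['qpos'][5].round(2))
    t=-((yaw-a+180)%360-180)/90
    print('shift',d.round(4),'turn',round(t,4),'tilt',(M[:,2]).round(4),'rows',np.ceil(max(np.linalg.norm(d)*.8/.0417,abs(t)*90/7.16)))
E
python3 - <<'E'
from h import *
S=read_camera('scene');T=read_camera('top')
for n,s,t in(('hub',(344.5,244),(350.9,225.7)),('disc',(398.5,233.1),(383.8,194.3)),('spacer',(399.6,264.3),(394.8,226.)),('graytopcorner',(170+500/2.8,160+80/2.8),(230+400/4,170+10/4)),('graylow',(170+500/2.8,160+130/2.8),(230+450/4,170+135/4))):
    p,e=tri(S,[s],T,[t]);print(n,p.round(4),round(e,4),onz(S,[s],.01)[0].round(4),onz(T,[t],.01)[0].round(4))
go(.436,-.095,.10,68)
E
```

```text
hub [ 0.4385 -0.0929  0.0094] 0.0011 [ 0.4376 -0.0927  0.01  ] [ 0.4387 -0.0933  0.01  ]
disc [ 0.5445 -0.2099  0.0071] 0.002 [ 0.5422 -0.2115  0.01  ] [ 0.5437 -0.2086  0.01  ]
spacer [ 0.4367 -0.2474  0.0041] 0.009 [ 0.4341 -0.2525  0.01  ] [ 0.4346 -0.2422  0.01  ]
graytopcorner [ 0.615  -0.0253  0.0516] 0.0014 [ 0.6614 -0.005   0.01  ] [ 0.6231 -0.0265  0.01  ]
graylow [ 0.5085 -0.067   0.081 ] 0.0077 [ 0.5843 -0.0394  0.01  ] [ 0.5142 -0.0667  0.01  ]
t 0.9 pos [0.2142 0.5336 0.2388] yaw 68.12 F [-0.6 -0.3  0.6] open 0.0882 q6 -0.21
shift [-0.55   -0.6259  0.1734] turn 0.0014 tilt [ 1.e-04  1.e-04 -1.e+00] rows 17.0
```

Hub and disc agree between views and their heights check out. I'm moving over the hub.

>>> carry_out(
  commands="1 -0.55 -0.626 0.03 0;1 -0.55 -0.626 0.03 0;1 -0.55 -0.626 0.03 0;1 -0.55 -0.626 0.03 0;1 -0.55 -0.626 0.03 0;1 -0.55 -0.626 0.03 0;1 -0.55 -0.626 0.03 0;1 -0.55 -0.626 0.03 0;1 -0.55 -0.626 0.03 0;1 -0.55 -0.626 0.03 0;1 -0.55 -0.626 0.03 0;1 -0.55 -0.626 0.03 0",
  grip_force=8,
)

```text
t: 1.9
tool_pos: [0.3807, 0.0604, 0.2212]
tool_rot: [0.19, 0.982, 0.0, 0.001]
force: [0.7, 0.5, 0.3]
opening: 0.0882
grip_force: 0.0
```

```bash
python3 -c "
from h import *
go(.438,-.0935,.08,68)"
```

```text
t 1.9 pos [0.3807 0.0604 0.2212] yaw 68.12 F [0.7 0.5 0.3] open 0.0882 q6 -1.34
shift [-0.1378 -0.1519  0.1766] turn 0.0014 tilt [ 1.6e-03 -2.0e-04 -1.0e+00] rows 6.0
```

>>> carry_out(
  commands="1 -0.137 -0.151 0.05 0;1 -0.137 -0.151 0.05 0;1 -0.137 -0.151 0.05 0;1 -0.137 -0.151 0.05 0;1 -0.137 -0.151 0.175 0;1 -0.137 -0.151 0.175 0;1 -0.137 -0.151 0.175 0;1 -0.137 -0.151 0.175 0",
)

```text
t: 2.57
tool_pos: [0.4337, -0.0894, 0.0766]
tool_rot: [0.19, 0.982, 0.001, -0.004]
force: [-0.6, -0.3, 1.2]
opening: 0.0882
grip_force: 0.0
```

```bash
python3 -c "
from h import *
a=shot('scene')['color'][190:270,300:440,::-1];b=shot('top')['color'][180:250,300:430,::-1]
cv2.imwrite('pics/g1.png',np.vstack([cv2.resize(a,(500,286),interpolation=2),cv2.resize(b,(500,270),interpolation=2)]))
go(.438,-.0935,.018,68)"
```

```text
t 2.67 pos [ 0.4371 -0.0905  0.0809] yaw 68.12 F [ 0.2 -0.4  0.5] open 0.0879 q6 -1.66
shift [-0.0025 -0.003   0.0786] turn 0.0014 tilt [-9.e-04  5.e-04 -1.e+00] rows 2.0
```

View pics/g1.png

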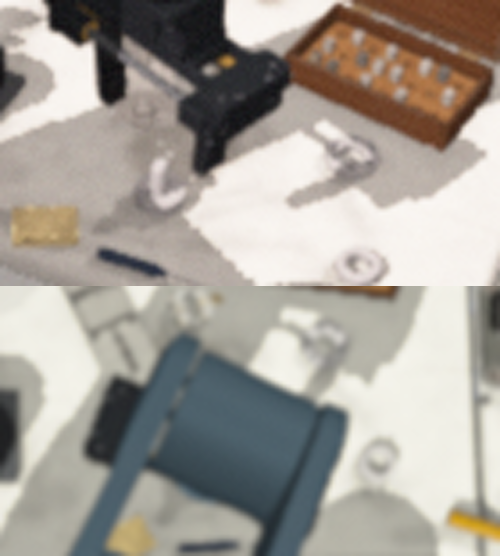

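The gripper straddles the hub, whose stem is at about (160,180) in the scene crop. The rings stand clear. Lowering and closing.

>>> carry_out(
  commands="1 -0.0025 -0.003 0.04 0;1 -0.0025 -0.003 0.077 0;1 -0.0025 -0.003 0.077 0;-1 -0.0025 -0.003 0.077 0;-1 -0.0025 -0.003 0.077 0;-1 -0.0025 -0.003 0.077 0;-1 -0.0025 -0.003 0.077 0;-1 -0.0025 -0.003 0.077 0;-1 -0.0025 -0.003 0.077 0;-1 -0.0025 -0.003 0.077 0;-1 -0.0025 -0.003 0.077 0",
  grip_force=8,
)

```text
t: 3.58
tool_pos: [0.4382, -0.0936, 0.0194]
tool_rot: [0.19, 0.982, -0.0, 0.0]
force: [-0.6, -0.5, -0.0]
opening: 0.037
grip_force: 0.0
```

```bash
python3 -c "
from h import *
go(.438,-.0935,.018,-25)"
```

```text
t 3.58 pos [ 0.4382 -0.0936  0.0194] yaw 68.13 F [-0.6 -0.5 -0. ] open 0.037 q6 -1.67
shift [0.0003 0.     0.0017] turn 1.0347 tilt [ 3.e-04 -2.e-04 -1.e+00] rows 14.0
```

>>> carry_out(
  commands="-1 0 0 0.001 0;-1 0 0 0.001 0;-1 0 0 0.001 0;-1 0 0 0.001 0;-1 0 0 0.001 0",
)

```text
t: 4.0
tool_pos: [0.438, -0.0934, 0.0182]
tool_rot: [0.19, 0.982, 0.0, -0.0]
force: [0.5, 0.7, -0.8]
opening: 0.015
grip_force: 8.0
```

>>> carry_out(
  commands="-0.1 0 0 0 0;-0.1 0 0 0 0;-0.1 0 0 0 0;-0.1 0 0 -0.04 0;-0.1 0 0 -0.075 0.16;-0.1 0 0 -0.075 1.035;-0.1 0 0 -0.075 1.035;-0.1 0 0 -0.075 1.035;-0.1 0 0 -0.075 1.035;-0.1 0 0 -0.075 1.035;-0.1 0 0 -0.075 1.035;-0.1 0 0 -0.075 1.035",
)

```text
out of range: row 6 has 1.035, outside -1 to 1
```

```bash
python3 -c "
from h import *
go(.438,-.0935,.018,-25)"
```

```text
t 4.0 pos [ 0.438  -0.0934  0.0182] yaw 68.12 F [ 0.5  0.7 -0.8] open 0.015 q6 -1.67
shift [-0.0001 -0.0001  0.0002] turn 1.0347 tilt [-3.e-04  2.e-04 -1.e+00] rows 14.0
```

Turning 1.0 (90°) is enough.

>>> carry_out(
  commands="-0.1 0 0 0 0;-0.1 0 0 0 0;-0.1 0 0 0 0;-0.1 0 0 -0.04 0;-0.1 0 0 -0.075 0.16;-0.1 0 0 -0.075 1;-0.1 0 0 -0.075 1;-0.1 0 0 -0.075 1;-0.1 0 0 -0.075 1;-0.1 0 0 -0.075 1;-0.1 0 0 -0.075 1;-0.1 0 0 -0.075 1",
)

```text
t: 5.0
tool_pos: [0.438, -0.0935, 0.0783]
tool_rot: [0.64, 0.769, -0.0, 0.0]
force: [0.2, -0.2, 0.6]
opening: 0.0398
grip_force: 0.0
```

```bash
python3 -c "
from h import *
go(.438,-.0935,.018,-22)"
```

```text
t 5.0 pos [ 0.438  -0.0935  0.0783] yaw 10.48 F [ 0.2 -0.2  0.6] open 0.0398 q6 -0.66
shift [ 0.0001 -0.      0.0754] turn 0.3608 tilt [-0.e+00 -1.e-04 -1.e+00] rows 5.0
```

>>> carry_out(
  commands="-0.1 0 0 0 0.36;-0.1 0 0 0 0.36;-0.1 0 0 0 0.36;-0.1 0 0 0.03 0.36;-0.1 0 0 0.075 0.36;-0.1 0 0 0.075 0.36;-1 0 0 0.075 0.36;-1 0 0 0.075 0.36;-1 0 0 0.075 0.36;-1 0 0 0.075 0.36;-1 0 0 0.075 0.36;-1 0 0 0.075 0.36",
  grip_force=15,
)

```text
t: 6.0
tool_pos: [0.4387, -0.0938, 0.0193]
tool_rot: [0.827, 0.562, 0.0, 0.001]
force: [-2.0, 0.7, 5.3]
opening: 0.0156
grip_force: 15.0
```

```bash
python3 -c "
from h import *
go(.4705,.098,.12,-1.2)"
```

```text
t 6.0 pos [ 0.4387 -0.0938  0.0193] yaw -21.55 F [-2.   0.7  5.3] open 0.0156 q6 -0.1
shift [ 0.2376 -0.0509 -0.126 ] turn -0.2261 tilt [ 1.6e-03 -9.0e-04 -1.0e+00] rows 6.0
```

>>> carry_out(
  commands="-1 0 0 0 0;-1 0 0 -0.04 0;-1 0 0 -0.08 0;-1 0 0 -0.126 0;-1 0.2376 -0.051 -0.126 -0.226;-1 0.2376 -0.051 -0.126 -0.226;-1 0.2376 -0.051 -0.126 -0.226;-1 0.2376 -0.051 -0.126 -0.226;-1 0.2376 -0.051 -0.126 -0.226;-1 0.2376 -0.051 -0.126 -0.226;-1 0.2376 -0.051 -0.126 -0.226",
  grip_force=25,
)

```text
t: 6.92
tool_pos: [0.4698, 0.0996, 0.1192]
tool_rot: [0.713, 0.701, -0.0, 0.0]
force: [-0.1, -0.1, -0.5]
opening: 0.0149
grip_force: 25.0
```

```bash
cat > look.py <<'E'
from mont import *
import sys
S=avg('scene',3);T=avg('top',1)
a=S['color'][165:235,235:325,::-1];b=T['color'][190:245,235:325,::-1]
cv2.imwrite('pics/'+sys.argv[1],np.vstack([cv2.resize(a,None,fx=5.5,fy=5.5,interpolation=2)[:385],cv2.resize(b,None,fx=5.5,fy=3.6,interpolation=2)]))
E
python3 look.py n1.png; python3 -c "
from h import *
go(.4705,.098,.12,-1.2)"
```

```text
t 7.12 pos [0.4699 0.0972 0.1191] yaw -1.32 F [ 0.7 -0.2 -0.2] open 0.0152 q6 -0.02
shift [ 0.0011  0.0007 -0.0012] turn -0.0013 tilt [-2.e-04 -3.e-04 -1.e+00] rows 1.0
```

View pics/n1.png

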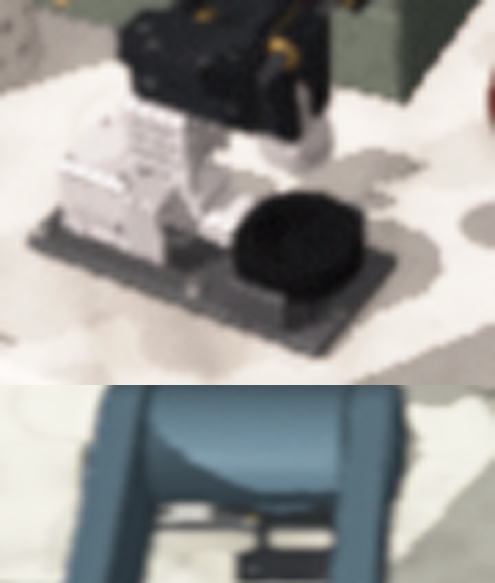

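The hub hangs upright in the gripper: its flange is at about (295,145) in the crop, underside at about y=172, with the nest rim below at x 235–365 and y 192 at the far edge. Next I'll compare the predicted and seen extents to refine the nest centre.

Run:
```python
from h import *
from scipy.optimize import least_squares
z=np.load('c0.npz');S=read_camera('scene');T=read_camera('top')
now=S['color'];S['color']=z['S'];T['color']=z['T']
def cont(im,box,thr,f=8):
    x0,y0,x1,y1=box;g=cv2.resize(im[y0:y1,x0:x1].mean(2),None,fx=f,fy=f,interpolation=cv2.INTER_CUBIC)
    m=(g<thr).astype(np.uint8);n,l,s,ce=cv2.connectedComponentsWithStats(m);i=1+np.argmax(s[1:,4])
    c=max(cv2.findContours((l==i).astype(np.uint8),0,1)[0],key=len).reshape(-1,2)
    return (c+.5)/f-.5+[x0,y0]
a=np.linspace(0,2*np.pi,361)
def cyl(x,y,r,z0,z1): return np.vstack([np.c_[x+r*np.cos(a),y+r*np.sin(a),0*a+h] for h in(z0,z1)])
ext=lambda p:np.r_[p.min(0),p.max(0)].round(2)
for t in(40,50,60):
    print(t,'S',ext(cont(S['color'],(270,185,310,232),t)),'T',ext(cont(T['color'],(280,200,312,236),t)))
for x,y in((.4705,.098),(.4705,.100),(.4735,.098)):
    print(x,y,'S rim',ext(proj(S,cyl(x,y,.035,.026,.044))),'T',ext(proj(T,cyl(x,y,.035,.03,.044))))
s=observe()['tool_pos'];print('hub pred',ext(proj(S,cyl(s[0],s[1],.02,s[2]-.018,s[2]-.004))))
g=now[183:200,276:300].mean(2).astype(int)
for r,row in zip(range(183,200),g): print(r,*row)
```

```text
40 S [277.19 200.06 300.81 221.69] T [285.06 207.81 302.69 227.44]
50 S [276.81 199.94 301.31 224.06] T [284.31 207.31 302.94 227.94]
60 S [276.19 199.81 305.69 224.56] T [283.31 207.06 303.31 228.31]
0.4705 0.098 S rim [277.23 199.57 301.72 220.33] T [283.09 206.32 304.39 227.54]
0.4705 0.1 S rim [276.64 199.38 301.12 220.12] T [282.49 206.33 303.79 227.56]
0.4735 0.098 S rim [277.76 198.97 302.21 219.68] T [283.08 205.42 304.37 226.65]
hub pred [280.81 184.15 295.44 197.14]
183 30 29 30 25 22 22 28 34 28 21 25 24 28 52 93 80 34 19 44 132 220 237 238 238
184 41 45 38 25 22 27 26 30 31 28 25 22 25 40 88 79 37 27 75 188 235 241 241 240
185 37 44 39 26 21 24 27 35 33 28 25 24 25 37 91 83 49 55 132 222 241 242 243 242
186 31 36 30 20 26 26 27 29 35 26 25 25 24 34 85 97 92 104 157 218 239 244 244 244
187 41 43 37 24 23 24 29 33 31 27 24 24 26 34 93 116 129 136 146 188 232 243 243 245
188 101 121 106 65 39 34 44 49 40 35 24 21 22 32 86 117 132 144 142 163 228 242 244 244
189 152 202 204 168 128 96 111 114 84 59 35 23 24 30 82 119 136 141 141 148 226 243 243 243
190 164 226 240 232 218 199
[... 268 characters left out ...]

193 235 242 242 242 242 241 228 206 194 190 191 190 184 158 133 124 117 120 122 151 202 201 186 181
194 226 237 240 241 242 242 235 221 204 194 188 180 170 158 139 124 121 130 140 160 175 179 175 172
195 183 212 223 226 228 236 240 234 226 218 206 176 166 156 147 141 137 152 167 171 175 174 174 177
196 164 175 181 182 186 212 225 224 233 234 227 198 174 163 157 157 159 168 172 175 174 175 176 176
197 151 166 174 177 178 180 179 187 211 227 234 228 214 187 174 174 173 170 177 173 174 175 175 176
198 149 166 172 175 175 176 175 176 181 209 233 230 217 193 173 171 171 169 168 172 173 173 177 173
199 151 164 171 176 175 176 173 168 159 185 203 172 145 136 129 132 131 135 145 164 168 172 171 169
```

```bash
python3 -c "
from h import *
go(.4685,.0995,.0645,-1.2)"
```

```text
t 7.22 pos [0.47   0.0971 0.1191] yaw -1.35 F [ 0.  -1.2 -1.6] open 0.0152 q6 -0.02
shift [ 0.003  -0.002   0.0683] turn -0.0016 tilt [-1.e-04 -1.e-04 -1.e+00] rows 2.0
```

>>> carry_out(
  commands="-1 0.003 -0.002 0.03 0;-1 0.003 -0.002 0.06 0;-1 0.003 -0.002 0.068 0;-1 0.003 -0.002 0.068 0;-1 0.003 -0.002 0.071 0;-1 0.003 -0.002 0.074 0;-1 0.003 -0.002 0.075 0",
)

```text
t: 7.8
tool_pos: [0.4695, 0.1007, 0.0603]
tool_rot: [0.715, 0.699, 0.001, 0.001]
force: [-2.1, 2.5, 6.0]
opening: 0.0152
grip_force: 25.0
```

```bash
python3 -c "
from h import *
go(.4685,.0995,.0485,-1.2)"
```

```text
t 7.8 pos [0.4695 0.1007 0.0603] yaw -1.25 F [-2.1  2.5  6. ] open 0.0152 q6 -0.02
shift [-0.0015 -0.0012  0.0147] turn -0.0005 tilt [ 2.e-03  2.e-04 -1.e+00] rows 1.0
```

>>> carry_out(
  commands="-1 0 0 0 0;-1 0 0 0 0",
)

```text
t: 7.97
tool_pos: [0.469, 0.1008, 0.0597]
tool_rot: [0.715, 0.7, 0.0, 0.0]
force: [0.2, 0.6, -0.7]
opening: 0.0147
grip_force: 25.0
```

```bash
python3 -c "
from h import *
go(.4685,.0995,.0485,-1.2);print(observe()['moment'])"
```

```text
t 7.97 pos [0.469  0.1008 0.0597] yaw -1.22 F [ 0.2  0.6 -0.7] open 0.0147 q6 -0.02
shift [-0.0016 -0.0006  0.014 ] turn -0.0003 tilt [ 0.0013  0.     -1.    ] rows 1.0
[0.07487715 0.10473017 0.03418708]
```

The hub is past the rim with no force. Continuing down gently.

>>> carry_out(
  commands="-1 0 0 0.003 0;-1 0 0 0.006 0;-1 0 0 0.009 0;-1 0 0 0.011 0;-1 0 0 0.0125 0;-1 0 0 0.0125 0;-1 0 0 0.0125 0",
)

```text
t: 8.55
tool_pos: [0.4683, 0.1008, 0.0494]
tool_rot: [0.715, 0.7, -0.0, -0.0]
force: [-2.7, 1.4, 5.9]
opening: 0.015
grip_force: 25.0
```

```bash
python3 -c "
from h import *
go(.4685,.0995,.0485,-1.2);print(observe()['moment'])"
```

```text
t 8.55 pos [0.4683 0.1008 0.0494] yaw -1.22 F [-2.7  1.4  5.9] open 0.015 q6 -0.02
shift [-0.0017  0.0003  0.0011] turn -0.0003 tilt [-6.e-04  1.e-04 -1.e+00] rows 1.0
[0.21320173 0.42638951 0.01254461]
```

>>> carry_out(
  commands="-1 0 0 0.001 0;-1 0 0 0.002 0;-1 0 0 0.002 0",
)

```text
t: 8.8
tool_pos: [0.4683, 0.1008, 0.0491]
tool_rot: [0.714, 0.7, -0.0, -0.0]
force: [-10.1, 1.5, 22.3]
opening: 0.0151
grip_force: 25.0
```

```bash
python3 -c "
from h import *
go(.4685,.0995,.0485,-1.2);print(observe()['moment'])"
```

```text
t 8.8 pos [0.4683 0.1008 0.0491] yaw -1.2 F [-10.1   1.5  22.3] open 0.0151 q6 -0.02
shift [-0.0017  0.0002  0.0008] turn -0.0 tilt [-1.2e-03 -1.0e-04 -1.0e+00] rows 1.0
[1.30688196e-01 1.56016164e+00 3.48423249e-04]
```

>>> carry_out(
  commands="-1 0 0 -0.002 0;-1 0 0 -0.002 0;-0.1 0 0 -0.002 0;-0.1 0 0 -0.002 0;-0.1 0 0 -0.002 0;-0.1 0 0 -0.002 0;-0.1 0 0 -0.04 0;-0.1 0 0 -0.08 0;-0.1 0 0 -0.11 0",
)

```text
t: 9.55
tool_pos: [0.4686, 0.1006, 0.137]
tool_rot: [0.715, 0.699, -0.0, 0.0]
force: [1.1, 0.2, -0.4]
opening: 0.0396
grip_force: 0.0
```

Run:
```python
from h import *
S=read_camera('scene');T=read_camera('top')
cv2.imwrite('pics/x.png',S['color'])
def show(C,b):
    x0,y0,x1,y1=b
    print(x0,y0)
    for r in range(y0,y1): print(r,*C['color'][r,x0:x1].mean(1).astype(int))
show(S,(386,254,412,276));show(T,(386,216,408,236))
go(.435,-.2445,.16,-1.2)
```

```text
386 254
254 241 241 241 241 241 241 240 241 239 239 238 237 235 234 231 231 231 232 233 236 237 238 239 239 240 240
255 239 240 241 239 240 240 240 240 240 240 240 237 237 235 233 233 232 233 235 235 236 238 239 238 241 240
256 239 239 240 240 240 240 240 240 241 240 240 239 238 235 235 233 233 234 235 236 238 239 239 240 241 241
257 238 239 240 241 241 240 241 241 240 241 240 239 239 236 236 235 233 235 236 236 238 240 240 240 241 241
258 236 237 239 240 240 241 241 240 240 240 239 237 233 231 229 231 230 233 234 237 238 240 240 240 239 240
259 234 235 237 239 240 240 240 239 239 238 233 228 220 220 218 221 221 222 221 229 236 239 240 240 239 240
260 235 235 237 238 239 239 238 238 236 230 218 208 203 203 207 214 218 213 202 211 227 236 238 239 239 239
261 234 237 235 237 239 237 237 235 228 218 210 187 167 168 183 198 210 213 215 206 211 220 234 238 239 240
262 237 234 235 237 236 236 234 226 220 211 194 157 136 150 175 193 197 201 212 211 195 185 221 238 239 239
263 237 235 236 235 233 231 226 207 207 214 185 144 135 161 194 205 197 182 199 216 195 181 208 234 239 239
264 236 235 
[... 2600 characters left out ...]
228 222 214 203 195 197 203 208 210 209 215 222 227 229 230 231 232 233
231 235 234 232 231 229 223 214 203 194 191 195 200 202 201 214 223 226 227 228 230 231 232
232 235 234 233 230 225 215 201 187 177 173 177 185 183 187 204 218 222 225 228 230 232 233
233 236 234 230 221 206 191 179 167 155 153 157 166 165 168 183 196 204 217 223 228 232 235
234 232 224 213 195 181 171 166 161 154 151 153 156 157 157 163 169 177 192 203 214 227 234
235 216 200 185 176 170 167 167 165 162 160 158 158 159 158 158 160 163 171 177 186 209 227
t 9.65 pos [0.4716 0.1006 0.1396] yaw -1.23 F [ 0.1 -0.   0.8] open 0.0398 q6 -0.02
shift [-0.4322 -0.0363 -0.0257] turn -0.0003 tilt [ 8.e-03 -4.e-04 -1.e+00] rows 9.0
```

With the light changed the spacer is clear: S rows put its centre at about (400.7,264.3) and T at about (397.5,225), both giving about (.437,-.252). Going there with the turn.

>>> carry_out(
  commands="0.4 -0.4415 -0.0314 0 1;0.4 -0.4415 -0.0314 0 1;0.4 -0.4415 -0.0314 0 1;0.4 -0.4415 -0.0314 0 1;0.4 -0.4415 -0.0314 0 1;0.4 -0.4415 -0.0314 0 1;0.4 -0.4415 -0.0314 0 1;0.4 -0.4415 -0.0314 0 1;0.4 -0.4415 -0.0314 0.05 1;0.4 -0.4415 -0.0314 0.1 1;0.4 -0.4415 -0.0314 0.1 1;0.4 -0.4415 -0.0314 0.1 1",
  grip_force=5,
)

```text
t: 10.65
tool_pos: [0.4325, -0.2501, 0.0506]
tool_rot: [1.0, 0.021, -0.003, -0.003]
force: [-0.2, -0.4, 0.1]
opening: 0.062
grip_force: 0.0
```

Run:
```python
from h import *
S=read_camera('scene')
def show(C,b):
    x0,y0,x1,y1=b
    print(x0,y0)
    for r in range(y0,y1,2): print(r,*C['color'][r,x0:x1].mean(1).astype(int))
for p in((400.7,264.3),(401,265)): print(onz(S,[p],.01))
go(.437,-.252,.004,-91.2)
```

```text
[[ 0.43534703 -0.25503482  0.01      ]]
[[ 0.43340283 -0.25653022  0.01      ]]
t 10.7 pos [ 0.4337 -0.2508  0.0522] yaw -88.03 F [ 0.8 -0.   0.4] open 0.0613 q6 0.77
shift [0.0043 0.0019 0.0602] turn 0.0352 tilt [-0.0045  0.0042 -1.    ] rows 2.0
```

>>> carry_out(
  commands="0.4 0.003 0.002 0 0.035;0.4 0.003 0.002 0.03 0.035;0.4 0.003 0.002 0.056 0.035;0.4 0.003 0.002 0.056 0.035",
)

```text
t: 11.03
tool_pos: [0.4359, -0.2512, 0.0072]
tool_rot: [1.0, -0.001, -0.002, -0.002]
force: [0.2, 1.0, -0.3]
opening: 0.0612
grip_force: 0.0
```

Run:
```python
from h import *
go(.437,-.253,.004,-91.2)
```

```text
t 11.03 pos [ 0.4359 -0.2512  0.0072] yaw -90.17 F [ 0.2  1.  -0.3] open 0.0612 q6 0.81
shift [0.0014 0.0022 0.004 ] turn 0.0115 tilt [-0.0047  0.0043 -1.    ] rows 1.0
```

>>> carry_out(
  commands="-1 0.001 0.002 0.002 0.01;-1 0.001 0.002 0.004 0.01;-1 0.001 0.002 0.004 0.01;-1 0.001 0.002 0.004 0.01;-1 0.001 0.002 0.004 0.01;-1 0.001 0.002 0.004 0.01;-1 0.001 0.002 0.004 0.01",
  grip_force=6,
)

```text
t: 11.62
tool_pos: [0.4396, -0.2555, 0.0083]
tool_rot: [1.0, -0.011, 0.001, 0.001]
force: [0.7, 0.2, 3.7]
opening: 0.0324
grip_force: 6.1
```

Run:
```python
from h import *
go(.437,-.253,.004,-91.2)
```

```text
t 11.62 pos [ 0.4396 -0.2555  0.0083] yaw -91.22 F [0.7 0.2 3.7] open 0.0324 q6 0.83
shift [-0.0034 -0.003   0.0054] turn -0.0002 tilt [ 0.0013 -0.0011 -1.    ] rows 1.0
```

>>> carry_out(
  commands="-1 0 0 0 0;-1 0 0 0 0",
)

```text
t: 11.78
tool_pos: [0.4396, -0.2555, 0.0082]
tool_rot: [1.0, -0.011, 0.001, 0.001]
force: [0.7, 0.6, 5.8]
opening: 0.0325
grip_force: 6.1
```

>>> carry_out(
  commands="0.2 0 0 0 0;0.2 0 0 0 0;0.2 0 0 0 0;0.2 0 0 0 0",
)

```text
t: 12.12
tool_pos: [0.4387, -0.2547, 0.0072]
tool_rot: [1.0, -0.011, -0.0, -0.0]
force: [-0.6, 0.4, -0.4]
opening: 0.0523
grip_force: 0.0
```

Run:
```python
from h import *
go(.4396,-.2555,.03,-1.2)
```

```text
t 12.12 pos [ 0.4387 -0.2547  0.0072] yaw -91.22 F [-0.6  0.4 -0.4] open 0.0523 q6 0.83
shift [ 0.0012  0.001  -0.0286] turn -1.0003 tilt [-7.e-04  6.e-04 -1.e+00] rows 13.0
```

>>> carry_out(
  commands="0.2 0.001 0.001 0 -1;0.2 0.001 0.001 0 -1;0.2 0.001 0.001 0 -1;0.2 0.001 0.001 0 -1;0.2 0.001 0.001 0 -1;0.2 0.001 0.001 0 -1;0.2 0.001 0.001 0 -1;0.2 0.001 0.001 0 -1;0.2 0.001 0.001 0 -1;0.2 0.001 0.001 0 -1;0.2 0.001 0.001 0.004 -1;0.2 0.001 0.001 0.0045 -1",
)

```text
t: 13.12
tool_pos: [0.4394, -0.2555, 0.0034]
tool_rot: [0.737, 0.676, -0.0, -0.001]
force: [-0.0, -0.1, 1.6]
opening: 0.053
grip_force: 0.0
```

>>> carry_out(
  commands="0.2 0 0 0 -0.05;0.2 0 0 0 -0.05;-1 0 0 0 -0.05;-1 0 0 0 -0.05;-1 0 0 0 -0.05;-1 0 0 0 -0.05;-1 0 0 0 -0.05",
  grip_force=12,
)

```text
t: 13.7
tool_pos: [0.4398, -0.2558, 0.0039]
tool_rot: [0.712, 0.702, -0.0, -0.0]
force: [0.1, -0.1, -0.6]
opening: 0.0325
grip_force: 12.0
```

Run:
```python
from h import *
go(.4684,.1008,.12,-1.2)
```

```text
t 13.7 pos [ 0.4398 -0.2558  0.0039] yaw -0.82 F [ 0.1 -0.1 -0.6] open 0.0325 q6 -0.75
shift [ 0.4462  0.0293 -0.1451] turn 0.0042 tilt [-0.  0. -1.] rows 10.0
```

>>> carry_out(
  commands="-1 0 0 -0.04 0;-1 0 0 -0.09 0;-1 0 0 -0.14 0;-1 0.446 0.029 -0.14 0.004;-1 0.446 0.029 -0.14 0.004;-1 0.446 0.029 -0.14 0.004;-1 0.446 0.029 -0.14 0.004;-1 0.446 0.029 -0.14 0.004;-1 0.446 0.029 -0.14 0.004;-1 0.446 0.029 -0.14 0.004;-1 0.446 0.029 -0.14 0.004;-1 0.446 0.029 -0.14 0.004",
  grip_force=20,
)

```text
t: 14.7
tool_pos: [0.4674, 0.1042, 0.1161]
tool_rot: [0.714, 0.701, 0.0, -0.0]
force: [-0.0, -0.6, -0.4]
opening: 0.0323
grip_force: 20.0
```

Run:
```python
from mont import *
S=avg('scene',3)
im=S['color'][165:235,255:330,::-1]
cv2.imwrite('pics/n2.png',cv2.resize(im,None,fx=7.5,fy=7.5,interpolation=2))
go(.4684,.1008,.08,-1.2)
p=observe()['tool_pos']
a=np.linspace(0,2*np.pi,361)
ext=lambda P:np.r_[P.min(0),P.max(0)].round(1)
cy=lambda x,y,r,z:np.c_[x+r*np.cos(a),y+r*np.sin(a),0*a+z]
for n,c in(('spacer',np.vstack([cy(p[0],p[1],.017,p[2]-.004),cy(p[0],p[1],.017,p[2]+.006)])),('stemtop',cy(.4684,.1008,.005,.072)),('stem',cy(.4684,.1008,.008,.06)),('flange',cy(.4684,.1008,.02,.044))): print(n,ext((proj(S,c)+.5-[255,165])*7.5))
```

```text
t 14.85 pos [0.4676 0.1023 0.1159] yaw -0.93 F [-0.1  0.1  0.8] open 0.0323 q6 -0.02
shift [-0.0018  0.001   0.0449] turn 0.003 tilt [-0.e+00 -1.e-04 -1.e+00] rows 1.0
spacer [188.7 138.2 282.1 217.1]
stemtop [234.6 260.  260.9 277.3]
stem [228.8 278.6 270.7 306.2]
flange [200.4 289.3 304.3 358.5]
```

View pics/n2.png

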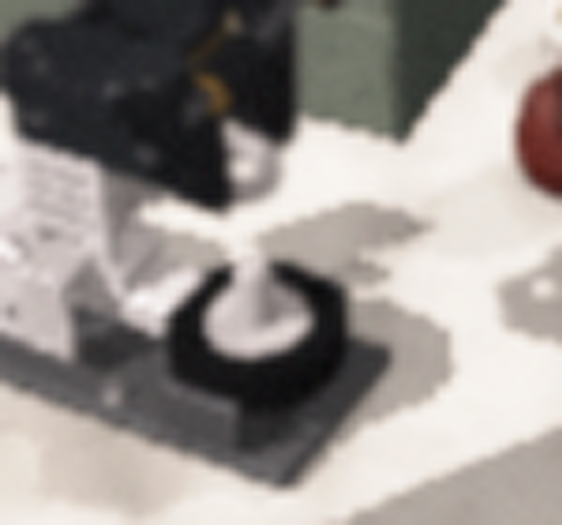

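The hub stands flat in the nest: its flange fills the pocket at (203–313, 358), matching the prediction, with the stem at x≈253. The spacer is held above it. Lowering.

>>> carry_out(
  commands="-1 -0.001 0.001 0.02 0;-1 -0.001 0.001 0.044 0;-1 -0.001 0.001 0.044 0;-1 -0.001 0.001 0.044 0;-1 -0.001 0.001 0.049 0;-1 -0.001 0.001 0.054 0;-1 -0.001 0.001 0.059 0",
)

```text
t: 15.43
tool_pos: [0.4695, 0.0996, 0.0694]
tool_rot: [0.714, 0.7, 0.001, 0.001]
force: [-0.9, 2.2, 0.8]
opening: 0.0323
grip_force: 20.0
```

Run:
```python
from h import *
go(.4684,.1008,.048,-1.2);print(observe()['moment'].round(2))
```

```text
t 15.43 pos [0.4695 0.0996 0.0694] yaw -1.18 F [-0.9  2.2  0.8] open 0.0323 q6 -0.02
shift [ 0.0015 -0.0014  0.0267] turn 0.0002 tilt [ 1.7e-03  2.0e-04 -1.0e+00] rows 1.0
[0.26 0.21 0.04]
```

>>> carry_out(
  commands="-1 0.001 -0.001 0.004 0;-1 0.001 -0.001 0.008 0;-1 0.001 -0.001 0.012 0;-1 0.001 -0.001 0.016 0;-1 0.001 -0.001 0.02 0;-1 0.001 -0.001 0.023 0;-1 0.001 -0.001 0.025 0;-1 0.001 -0.001 0.025 0;-1 0.001 -0.001 0.025 0",
)

```text
t: 16.18
tool_pos: [0.4679, 0.1006, 0.0487]
tool_rot: [0.714, 0.7, -0.0, -0.0]
force: [-0.1, 0.2, 0.3]
opening: 0.0322
grip_force: 20.0
```

Run:
```python
from h import *
go(.4684,.1008,.048,-1.2);print(observe()['moment'].round(2))
```

```text
t 16.18 pos [0.4679 0.1006 0.0487] yaw -1.14 F [-0.1  0.2  0.3] open 0.0322 q6 -0.02
shift [0.0002 0.0007 0.0008] turn 0.0007 tilt [-2.e-04 -0.e+00 -1.e+00] rows 1.0
[-0.09  0.1   0.04]
```

>>> carry_out(
  commands="-1 0 0 0.001 0;-1 0 0 0.002 0;-1 0 0 0.002 0;-1 0 0 0.002 0",
)

```text
t: 16.52
tool_pos: [0.4682, 0.1006, 0.0478]
tool_rot: [0.714, 0.7, 0.0, 0.0]
force: [-2.0, -0.5, 6.5]
opening: 0.0326
grip_force: 20.0
```

Spacer seated (z matches). Releasing, and checking the disc's surroundings.

>>> carry_out(
  commands="-1 0 0 -0.001 0;0.1 0 0 -0.001 0;0.1 0 0 -0.001 0;0.1 0 0 -0.001 0;0.2 0 0 -0.001 0;0.2 0 0 -0.05 0;0.2 0 0 -0.1 0;0.5 0 0 -0.1 0",
  grip_force=6,
)

```text
t: 17.18
tool_pos: [0.4724, 0.1007, 0.1336]
tool_rot: [0.714, 0.7, 0.004, 0.004]
force: [1.1, -0.1, 0.7]
opening: 0.0575
grip_force: 0.0
```

Run:
```python
from h import *
S=read_camera('scene');T=read_camera('top')
print('box',onz(S,[(380,213.6),(422.9,229.6),(423.5,224)],0.0).round(3).tolist())
def show(C,b):
    x0,y0,x1,y1=b
    print(x0,y0)
    for r in range(y0,y1): print(r,*C['color'][r,x0:x1].mean(1).astype(int))
show(S,(388,224,412,244));show(T,(375,184,396,206))
go(.544,-.211,.14,-91.2)
```

```text
box [[0.606, -0.132, 0.0], [0.596, -0.267, 0.0], [0.619, -0.261, 0.0]]
388 224
224 167 169 165 168 166 166 165 164 166 163 165 163 162 164 157 148 137 118 103 85 76 71 68 66
225 166 168 167 168 171 166 165 169 169 165 164 165 165 165 162 161 157 157 143 124 115 103 88 72
226 166 169 168 167 170 169 165 161 167 166 165 167 166 161 165 167 164 164 160 163 164 170 170 135
227 169 167 166 167 169 167 161 157 157 155 153 153 157 163 166 168 166 170 171 192 207 223 228 209
228 170 171 169 165 162 156 145 143 143 138 126 125 147 172 185 177 173 194 214 229 235 237 235 233
229 170 169 168 159 144 128 123 128 134 136 124 133 165 192 201 191 180 207 233 240 241 240 238 237
230 173 173 169 149 133 118 113 131 130 129 146 169 196 208 201 189 186 191 224 239 240 240 239 238
231 175 169 162 145 136 135 137 134 123 130 158 184 200 206 200 181 189 193 208 226 235 241 240 240
232 171 163 136 139 161 172 171 148 132 162 191 201 196 195 205 203 206 206 191 186 225 239 242 241
233 163 149 131 157 186 187 188 174 160 204 224 224 214 197 204 212 213 210 191 195 228 240 240 241
234 156 141 132 171 197 187 
[... 2388 characters left out ...]
200 174 170 173 189 203 210 209 210 215 215 210 213 218 224 232 237 239 239 239 239 239
201 175 181 200 219 220 217 212 210 215 215 215 218 225 231 236 239 239 239 239 239 239
202 180 195 220 230 227 219 215 214 215 216 217 221 227 232 236 238 239 239 239 238 239
203 189 213 229 233 229 224 220 217 219 221 221 224 227 231 235 237 238 239 238 239 239
204 207 228 234 234 232 230 227 225 224 224 224 225 226 230 233 237 239 239 239 238 239
205 221 234 236 235 234 233 231 229 227 226 225 225 226 229 233 237 238 239 238 238 238
t 17.28 pos [0.4694 0.1006 0.1288] yaw -1.13 F [-0.5  0.7  1.1] open 0.0646 q6 -0.02
shift [-0.3876  0.101  -0.0135] turn 1.0007 tilt [ 4.4e-03 -2.0e-04 -1.0e+00] rows 13.0
```

>>> carry_out(
  commands="0.5 -0.387 0.1 0 1;0.5 -0.387 0.1 0 1;0.5 -0.387 0.1 0 1;0.5 -0.387 0.1 0 1;0.5 -0.387 0.1 0 1;0.5 -0.387 0.1 0 1;0.5 -0.387 0.1 0 1;0.5 -0.387 0.1 0 1;0.5 -0.387 0.1 0 1;0.5 -0.387 0.1 0 1;0.5 -0.387 0.1 0.04 1;0.5 -0.387 0.1 0.08 1",
)

```text
t: 18.28
tool_pos: [0.5423, -0.2114, 0.0625]
tool_rot: [1.0, 0.022, 0.001, 0.001]
force: [-0.1, -0.0, -1.0]
opening: 0.0661
grip_force: 0.0
```

>>> carry_out(
  commands="0.5 0 0 0 0.045;0.5 0 0 0 0.045;0.5 0 0 0 0.045",
)

```text
t: 18.53
tool_pos: [0.5409, -0.21, 0.0617]
tool_rot: [1.0, -0.009, -0.001, -0.001]
force: [1.0, -0.3, 1.0]
opening: 0.0662
grip_force: 0.0
```

Run:
```python
from h import *
go(.544,-.2105,.003,-91.2)
```

```text
t 18.53 pos [ 0.5409 -0.21    0.0617] yaw -91.0 F [ 1.  -0.3  1. ] open 0.0662 q6 1.01
shift [0.004  0.0006 0.0733] turn 0.0022 tilt [-0.0021  0.0013 -1.    ] rows 2.0
```

>>> carry_out(
  commands="0.5 0.003 0 0.04 0;0.5 0.003 0 0.072 0;0.5 0.003 0 0.072 0;0.5 0.003 0 0.072 0;0.5 0.003 0 0.072 0",
)

```text
t: 18.95
tool_pos: [0.5451, -0.2111, 0.0071]
tool_rot: [1.0, -0.009, 0.001, 0.001]
force: [-0.5, 0.3, 0.0]
opening: 0.0662
grip_force: 0.0
```

Run:
```python
from h import *
go(.544,-.2105,.003,-91.2)
```

```text
t 18.95 pos [ 0.5451 -0.2111  0.0071] yaw -91.07 F [-0.5  0.3  0. ] open 0.0662 q6 1.02
shift [-0.0014 -0.0007  0.0051] turn 0.0014 tilt [ 0.0017 -0.0011 -1.    ] rows 1.0
```

>>> carry_out(
  commands="0.5 -0.001 0 0.005 0;0.5 -0.001 0 0.005 0;-1 -0.001 0 0.005 0;-1 -0.001 0 0.005 0;-1 -0.001 0 0.005 0;-1 -0.001 0 0.005 0;-1 -0.001 0 0.005 0;-1 -0.001 0 0.005 0",
  grip_force=12,
)

```text
t: 19.62
tool_pos: [0.5435, -0.2105, 0.0019]
tool_rot: [1.0, -0.01, 0.0, 0.0]
force: [-0.6, 0.7, 4.5]
opening: 0.0426
grip_force: 12.0
```

Run:
```python
from h import *
go(.44,-.22,.004,-91.2)
```

```text
t 19.62 pos [ 0.5435 -0.2105  0.0019] yaw -91.13 F [-0.6  0.7  4.5] open 0.0426 q6 1.02
shift [-0.1291  0.0144 -0.0027] turn 0.0008 tilt [ 3.e-04 -1.e-04 -1.e+00] rows 3.0
```

>>> carry_out(
  commands="-1 0 0 -0.03 0;-1 0 0 -0.04 0;-1 -0.129 0.014 -0.04 0;-1 -0.129 0.014 -0.04 0;-1 -0.129 0.014 -0.04 0;-1 -0.129 0.014 -0.04 0;-1 -0.129 0.014 -0.04 0;-1 -0.129 0.014 -0.02 0;-1 -0.129 0.014 -0.004 0;-1 -0.129 0.014 -0.001 0;-1 -0.129 0.014 -0.001 0;-1 -0.129 0.014 -0.001 0",
)

```text
t: 20.62
tool_pos: [0.441, -0.2199, 0.0026]
tool_rot: [1.0, -0.01, 0.0, 0.0]
force: [-0.6, 0.3, -1.2]
opening: 0.0428
grip_force: 12.0
```

Run:
```python
from h import *
go(.44,-.22,.003,-1.2)
```

```text
t 20.62 pos [ 0.441  -0.2199  0.0026] yaw -91.1 F [-0.6  0.3 -1.2] open 0.0428 q6 0.89
shift [-0.0013  0.0001 -0.0006] turn -0.9989 tilt [ 8.e-04 -6.e-04 -1.e+00] rows 13.0
```

Release with the disc on the bench, turn back in place and regrasp.

>>> carry_out(
  commands="0.4 0 0 0.0005 0;0.4 0 0 0 0;0.4 0 0 0 0;0.4 0 0 -0.002 -1;0.4 0 0 -0.002 -1;0.4 0 0 -0.002 -1;0.4 0 0 -0.002 -1;0.4 0 0 -0.002 -1;0.4 0 0 -0.002 -1;0.4 0 0 -0.002 -1;0.4 0 0 -0.002 -1;0.4 0 0 -0.002 -1",
)

```text
t: 21.62
tool_pos: [0.4401, -0.2198, 0.0042]
tool_rot: [0.85, 0.528, 0.0, 0.0]
force: [-0.2, 0.2, -0.1]
opening: 0.0615
grip_force: 0.0
```

>>> carry_out(
  commands="0.4 0 0 0.001 -0.284;0.4 0 0 0.001 -0.284;0.4 0 0 0.001 -0.284;0.4 0 0 0.001 -0.284;0.4 0 0 0.001 -0.284;-1 0 0 0.001 -0.284;-1 0 0 0.001 -0.284;-1 0 0 0.001 -0.284;-1 0 0 0.001 -0.284;-1 0 0 0.001 -0.284",
  grip_force=20,
)

```text
t: 22.45
tool_pos: [0.44, -0.2197, 0.0032]
tool_rot: [0.714, 0.7, 0.0, 0.0]
force: [0.3, 0.2, 0.7]
opening: 0.0428
grip_force: 20.0
```

Run:
```python
from h import *
go(.4682,.1007,.12,-1.2)
```

```text
t 22.45 pos [ 0.44   -0.2197  0.0032] yaw -1.16 F [0.3 0.2 0.7] open 0.0428 q6 -0.68
shift [ 0.4011  0.0272 -0.146 ] turn 0.0005 tilt [ 2.e-04 -1.e-04 -1.e+00] rows 9.0
```

>>> carry_out(
  commands="-1 0 0 -0.04 0;-1 0 0 -0.09 0;-1 0 0 -0.14 0;-1 0.401 0.027 -0.14 0;-1 0.401 0.027 -0.14 0;-1 0.401 0.027 -0.14 0;-1 0.401 0.027 -0.14 0;-1 0.401 0.027 -0.14 0;-1 0.401 0.027 -0.14 0;-1 0.401 0.027 -0.14 0;-1 0.401 0.027 -0.14 0;-1 0.401 0.027 -0.14 0",
)

```text
t: 23.45
tool_pos: [0.4673, 0.1054, 0.1151]
tool_rot: [0.712, 0.702, 0.001, -0.001]
force: [-0.1, -0.1, -1.3]
opening: 0.0427
grip_force: 20.0
```

>>> carry_out(
  commands="-1 0 0 0.02 0;-1 0 0 0.04 0;-1 0 0 0.04 0;-1 0 0 0.04 0",
)

```text
t: 23.78
tool_pos: [0.4668, 0.1003, 0.0824]
tool_rot: [0.714, 0.7, -0.001, -0.001]
force: [-0.3, -0.2, 0.1]
opening: 0.0429
grip_force: 20.0
```

Run:
```python
from h import *
go(.4682,.1007,.057,-1.2)
```

```text
t 23.78 pos [0.4668 0.1003 0.0824] yaw -1.15 F [-0.3 -0.2  0.1] open 0.0429 q6 -0.02
shift [0.0006 0.0019 0.0318] turn 0.0006 tilt [-0.0027 -0.     -1.    ] rows 1.0
```

>>> carry_out(
  commands="-1 0.0005 0.001 0 0;-1 0.0005 0.001 0.004 0;-1 0.0005 0.001 0.008 0;-1 0.0005 0.001 0.012 0;-1 0.0005 0.001 0.016 0;-1 0.0005 0.001 0.02 0;-1 0.0005 0.001 0.024 0;-1 0.0005 0.001 0.027 0;-1 0.0005 0.001 0.03 0;-1 0.0005 0.001 0.03 0;-1 0.0005 0.001 0.03 0",
)

```text
t: 24.7
tool_pos: [0.4685, 0.101, 0.059]
tool_rot: [0.714, 0.7, -0.0, -0.0]
force: [-0.4, -0.6, -0.8]
opening: 0.0425
grip_force: 20.0
```

Run:
```python
from h import *
go(.4682,.1007,.057,-1.2);print(observe()['moment'].round(2))
```

```text
t 24.7 pos [0.4685 0.101  0.059 ] yaw -1.11 F [-0.4 -0.6 -0.8] open 0.0425 q6 -0.02
shift [-0.0004 -0.0003  0.0025] turn 0.001 tilt [-4.e-04 -0.e+00 -1.e+00] rows 1.0
[-0.04  0.08 -0.02]
```

>>> carry_out(
  commands="-1 0 0 0.0015 0;-1 0 0 0.003 0;-1 0 0 0.004 0;-1 0 0 0.004 0;-1 0 0 0.004 0",
)

```text
t: 25.12
tool_pos: [0.469, 0.101, 0.057]
tool_rot: [0.714, 0.7, 0.0, 0.0]
force: [-4.3, -1.0, 10.7]
opening: 0.0426
grip_force: 20.0
```

>>> carry_out(
  commands="-1 0 0 -0.0015 0;0.2 0 0 -0.0015 0;0.2 0 0 -0.0015 0;0.2 0 0 -0.0015 0;0.75 0 0 -0.05 0;0.75 0 0 -0.1 0;0.75 0 0 -0.13 0;0.75 0 0 -0.13 0;0.75 0 0 -0.13 0",
)

```text
t: 25.87
tool_pos: [0.4697, 0.101, 0.1613]
tool_rot: [0.714, 0.7, 0.001, 0.001]
force: [-0.4, -0.3, -0.6]
opening: 0.0769
grip_force: 0.0
```

Run:
```python
from mont import *
S=avg('scene',3)
im=S['color'][165:235,235:335,::-1]
cv2.imwrite('pics/n3.png',cv2.resize(im,None,fx=8,fy=8,interpolation=2))
print('cab',onz(S,[(306,178),(235,167)],0.).round(3).tolist())
n=np.array([.4687,.1008]);ex=np.array([-.021,-1]);ey=np.array([1,-.021]);b=n-.115*ex
P=lambda x,y,z:np.r_[b+x*ex+y*ey,z]
for nm,y in(('fixed',-.015),('tab',.026)):
    print(nm,((proj(S,[P(.02,y,.108),P(.06,y,.108),P(.06,y,.065)])+.5-[235,165])*8).round(0).tolist())
print('disc top',((proj(S,[P(.115,0,.062),P(.137,0,.062),P(.093,0,.062),P(.115,.022,.062),P(.115,-.022,.062),P(.115,0,.072)])+.5-[235,165])*8).round(0).tolist())
g=b+.04*ex;print(g)
go(g[0],g[1],.16,-1.2)
```

```text
cab [[0.662, 0.148, -0.0], [0.611, 0.393, 0.0]]
fixed [[168.0, 155.0], [262.0, 187.0], [274.0, 280.0]]
tab [[231.0, 92.0], [325.0, 123.0], [334.0, 215.0]]
disc top [[426.0, 307.0], [479.0, 326.0], [374.0, 289.0], [458.0, 271.0], [394.0, 344.0], [425.0, 286.0]]
[0.470275 0.1758  ]
t 26.02 pos [0.4673 0.101  0.1583] yaw -1.12 F [-0.4  0.4  0.8] open 0.0772 q6 -0.02
shift [ 0.0935  0.0018 -0.0022] turn 0.0009 tilt [-3.e-03  1.e-04 -1.e+00] rows 2.0
```

View pics/n3.png

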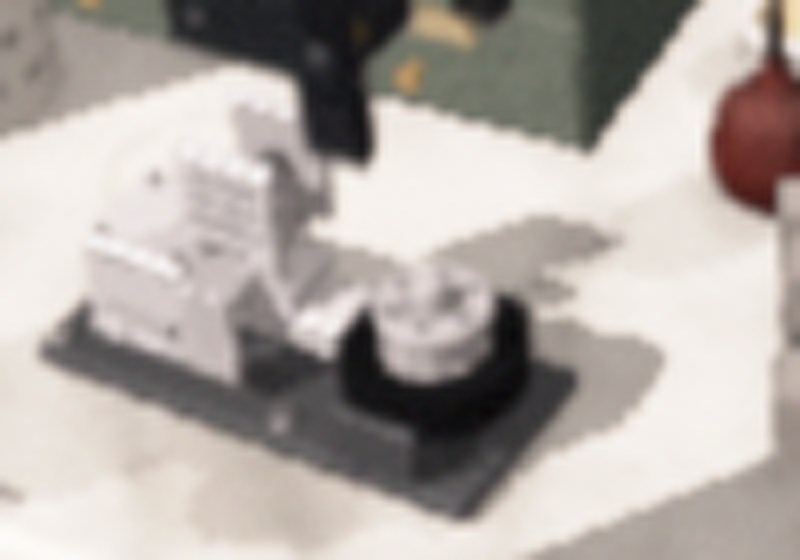

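The disc lies flat on the spacer in the nest (centre at (432,300) in the crop). The fixed plate's top edge runs (180,150)–(272,180) and the tab's top-left corner is at about (238,100), both close to prediction. Going to the grip.

>>> carry_out(
  commands="0.75 0.0935 0.001 0 0;0.75 0.0935 0.001 0 0;0.75 0.0935 0.001 0 0;0.75 0.0935 0.001 0 0;0.75 0.0935 0.001 0 0;0.75 0.0935 0.001 0 0",
)

```text
t: 26.52
tool_pos: [0.4703, 0.175, 0.159]
tool_rot: [0.714, 0.7, -0.001, -0.0]
force: [0.4, 0.3, 0.1]
opening: 0.0771
grip_force: 0.0
```

```bash
python3 -c "
from h import *
go(.4705,.1758,.070,-1.2)"
```

```text
t 26.52 pos [0.4703 0.175  0.159 ] yaw -1.15 F [0.4 0.3 0.1] open 0.0771 q6 0.14
shift [0.0011 0.0005 0.1112] turn 0.0006 tilt [-1.9e-03 -6.0e-04 -1.0e+00] rows 3.0
```

>>> carry_out(
  commands="0.75 0.001 0 0.03 0;0.75 0.001 0 0.06 0;0.75 0.001 0 0.085 0;0.75 0.001 0 0.1 0;0.75 0.001 0 0.11 0;0.75 0.001 0 0.11 0;0.75 0.001 0 0.11 0",
)

```text
t: 27.1
tool_pos: [0.4709, 0.176, 0.0719]
tool_rot: [0.714, 0.7, -0.0, -0.0]
force: [0.1, -0.1, -0.2]
opening: 0.0771
grip_force: 0.0
```

```bash
python3 -c "
from h import *
go(.4705,.1758,.070,-1.2)"
```

```text
t 27.1 pos [0.4709 0.176  0.0719] yaw -1.17 F [ 0.1 -0.1 -0.2] open 0.0771 q6 0.14
shift [-0.0003 -0.0005  0.0024] turn 0.0003 tilt [-5.e-04 -1.e-04 -1.e+00] rows 1.0
```

>>> carry_out(
  commands="0.1 0 0 0.002 0;0.1 0 0 0.002 0;0.1 0 0 0.002 0;0.1 0 0 0.002 0;-0.25 0 0 0.002 0;-0.25 0 0 0.002 0;-0.25 0 0 0.002 0;-0.25 0 0 0.002 0",
  grip_force=40,
)

```text
t: 27.77
tool_pos: [0.4712, 0.1768, 0.0709]
tool_rot: [0.714, 0.7, 0.0, 0.0]
force: [0.3, 1.3, 5.2]
opening: 0.0333
grip_force: 8.5
```

```bash
python3 -c "
from h import *
go(.4705,.1758,.070,-1.2);print(observe()['moment'].round(2))"
```

```text
t 27.77 pos [0.4712 0.1768 0.0709] yaw -1.11 F [0.3 1.3 5.2] open 0.0333 q6 0.14
shift [-0.0013 -0.0009  0.0011] turn 0.001 tilt [ 9.e-04  3.e-04 -1.e+00] rows 1.0
[0.2  0.04 0.05]
```

>>> carry_out(
  commands="-1 0 0 0 0;-1 0 0 0 0;-1 0 0 0 0;-1 0 0 0 0",
  grip_force=50,
)

```text
t: 28.1
tool_pos: [0.4698, 0.1769, 0.0708]
tool_rot: [0.714, 0.7, -0.001, -0.001]
force: [-5.0, 2.0, 11.4]
opening: 0.0288
grip_force: 50.0
```

```bash
python3 -c "
from h import *
go(.4705,.1758,.170,-1.2);print(observe()['moment'].round(2))"
```

```text
t 28.1 pos [0.4698 0.1769 0.0708] yaw -1.11 F [-5.   2.  11.4] open 0.0288 q6 0.14
shift [-0.0013  0.0006 -0.1239] turn 0.001 tilt [-2.4e-03  2.0e-04 -1.0e+00] rows 3.0
[ 0.1   0.9  -0.09]
```

The opening of 28.8 mm (it reads about 1.2 mm low) means the latch is at its stop. I'm relieving the side force and starting the lift.

>>> carry_out(
  commands="-1 0 -0.0015 0 0;-1 0 -0.0015 0 0;-1 0 -0.0015 -0.003 0;-1 0 -0.0015 -0.006 0;-1 0 -0.0015 -0.009 0;-1 0 -0.0015 -0.009 0",
)

```text
t: 28.6
tool_pos: [0.4692, 0.1764, 0.0772]
tool_rot: [0.714, 0.7, -0.001, -0.0]
force: [2.4, -1.6, -6.8]
opening: 0.0286
grip_force: 50.0
```

```bash
python3 -c "
from h import *
go(.4697,.1769,.171,-1.2);print(observe()['moment'].round(2))"
```

```text
t 28.6 pos [0.4692 0.1764 0.0772] yaw -1.13 F [ 2.4 -1.6 -6.8] open 0.0286 q6 0.14
shift [ 0.0006  0.0004 -0.1172] turn 0.0008 tilt [-1.e-03 -4.e-04 -1.e+00] rows 3.0
[-0.02 -0.58 -0.12]
```

The force equals the carrier's weight, so it is unhitched. Lifting steadily.

>>> carry_out(
  commands="-1 0 0 -0.01 0;-1 0 0 -0.02 0;-1 0 0 -0.032 0;-1 0 0 -0.044 0;-1 0 0 -0.056 0;-1 0 0 -0.068 0;-1 0 0 -0.08 0;-1 0 0 -0.092 0;-1 0 0 -0.102 0;-1 0 0 -0.11 0;-1 0 0 -0.115 0;-1 0 0 -0.117 0",
)

```text
t: 29.6
tool_pos: [0.4699, 0.1767, 0.1719]
tool_rot: [0.714, 0.7, 0.0, 0.0]
force: [-0.6, -0.5, -6.7]
opening: 0.0285
grip_force: 50.0
```

>>> carry_out(
  commands="-1 0 0 0 0;-1 0 0 0 0;-1 0 0 0 0;-1 0 0 0 0;-1 0 0 0 0;-1 0 0 0 0",
)

```text
t: 30.1
tool_pos: [0.4695, 0.1766, 0.1708]
tool_rot: [0.714, 0.7, -0.0, -0.0]
force: [0.4, 0.7, -6.9]
opening: 0.0289
grip_force: 50.0
```

```bash
python3 -c "
from mont import *
go(.4697,.1769,.171,-1.2);print(observe()['moment'].round(2),observe()['dq'].round(3))
S=avg('scene',2)
cv2.imwrite('pics/n4.png',cv2.resize(S['color'][120:235,225:345,::-1],None,fx=5,fy=5,interpolation=2))"
```

```text
t 30.1 pos [0.4695 0.1766 0.1708] yaw -1.12 F [ 0.4  0.7 -6.9] open 0.0289 q6 0.14
shift [ 0.0004  0.0002 -0.0002] turn 0.0009 tilt [-5.e-04 -1.e-04 -1.e+00] rows 1.0
[0.08 0.07 0.  ] [-0.002 -0.003 -0.002 -0.    -0.001 -0.001]
```

View pics/n4.png

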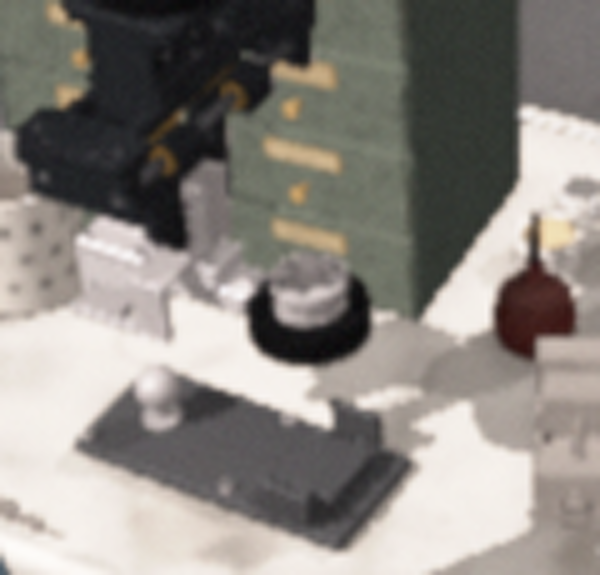

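The carrier, with housing at (125,270) and nest and stack at (310,310), hangs level. The ball at (160,390) and the mount are bare below it. Handing in.

```bash
python3 -c "
from plant import *
print(hand_in())"
```

```text
the job is handed in; nothing more can be done
None
```

The job is handed in after about 30 s: hub, spacer and disc are stacked in the nest, and the carrier is unhitched and held still and level 10 cm up with the latch squeezed; the interface gave no verdict.

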